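# Unfold the crank and bring the black vials forward

### The job

Bring the rack of black vials forward on its feeder: fold that feeder's yellow-knobbed crank handle up until it stands upright, and only then crank it clockwise (seen from above) all the way to its stop. Leave the handle standing up and let go. Do not work the other feeder, the one with white vials and a blue knob.

Things in the scene. Friction and masses are not known exactly. Their poses are not given: they have to be found in the camera images.
- black_stage: Feeder with black vials, bolted down: aluminium base 390x110 mm with a white gearbox 110x110 mm, 70 high, at one end and nine black vials (tops 98 high) on a rack on rails beyond it. Origin: on the bench under the crank's vertical axis, at the gearbox's centre. x points from the gearbox along the rails to the vials, z up. The white feeder, built alike, stands beside it.
- black_grip (a point): Centre of the yellow ball knob (24 mm diameter, spins freely on the folding handle; pinched, it may creep up to 12 mm towards the crank axis as the handle swings up), 65 mm from the handle's hinge pin along a 9 mm rod. Folded: 125 mm above the bench, handle level, pointing from the pin back over the axis, knob centre 5 mm past it. Upright: 190 mm above the bench, straight over the pin.
- black_crank (a joint): Turn of the black feeder's crank, rad, growing clockwise from above; stop at 2.1, starts 0 to 0.5. The steel arm (18 mm wide, top 95 mm above the bench, hub 98) points from the axis at 1.134 rad minus this value, counterclockwise from the stage's x axis. Takes about 3 N at the upright handle, stays where left; draws the rack 30 mm per rad to the gearbox.
- black_handle (a joint): Fold of that crank's handle, rad: 0 folded flat, 1.571 upright (a stop); starts 0 to 0.3. Its hinge pin is level, square to the arm, 60 mm out from the crank axis and 125 mm above the bench. Stiff: 1 to 2 N at the knob moves it, and it stays where it is left.
- white_grip (a point): Centre of the blue knob of the other feeder, which is built alike but carries white vials; to be left alone. Its handle starts folded or nearly so.

How it is judged:
By the outcome, as a careful person would: the job done as asked, in the order asked, and still so for the second after the job is handed in, with the robot touching nothing.
It also fails if it takes over 38 s, if anything falls off the work surface, if the arm or the gripper's body presses on something with over 40 N, if the wrist force passes 120 N, or if a joint passes its speed limit or range.

### The arm

A 6-joint arm with a two-finger parallel gripper is mounted at the origin on the work surface. World frame = base frame: x ahead of the robot, y to its left, z up, the work surface at z = 0. Lengths are in m, angles in rad, forces in N, time in s.
With the tool pointing down it reaches from about 0.375 to 0.9 m from the base axis. Payload 3.1 kg.
Tool frame: the origin (TCP) lies on the centre line of the jaws, within the pads' length; the fingertips stand 22 mm ahead of it and the grasp point (between the pads) lies 3 mm ahead of it; z points along the fingers, y is the line along which they close (so a half turn about z gives the same grasp; the last joint's range is limited). The gripper opens to 85 mm and grips with 20 to 120 N. Pads are 22 mm wide; open, the fingers measure 114 mm over their backs; the gripper's body (76 mm by 85 mm) begins 54 mm behind the grasp point. The pads swing forward as they close: fully open they stand 13 mm farther back than shut.
Start: joints at [-1.476, 0.527, 1.433, -0, 1.181, -0.178], TCP at [0.168, -0.602, 0.253] pointing down, gripper open.
Joint ranges: [-3.08, 3.08], [-0.75, 2.2], [0.22, 2.44], [-1.43, 4.57], [0, 2.65], [-2.85, 2.85]. Speed limits (rad/s): [2.79, 2.79, 3.14, 3.14, 3.14, 3.14].

### API

Orientations are given as a unit quaternion [x, y, z, w].
In Python, from station import manip gives the robot as it stands.
- The arm moves only by the tool drive_effector, called by a JSON object that holds its "api" and its "payload", one argument or row to a line. Schema: {"type":"object","properties":{"plan":{"type":"array","items":{"type":"object","properties":{"x":{"type":"number"},"y":{"type":"number"},"z":{"type":"number"},"rz":{"type":"number"},"jaw":{"type":"number"}},"additionalProperties":false,"required":["jaw"]},"minItems":1,"maxItems":20},"force":{"type":"number"},"only":{"type":"string"},"quiet":{"type":"boolean"},"lines":{"type":"string"}},"required":["plan"],"additionalProperties":false}. plan is a list of rows, 1 to 20 of them, each an object with the fields x, y, z (the shift in a scale on which 1.0 is 75 cm), rz (a turn about the tool's z in a scale on which 1.0 is 2 rad), jaw (the opening from 0.0 (shut) to 1.0 (fully open)); a field left out counts as zero (the opening has to be given); each row is the pose to reach, as a shift and turn from the pose commanded when the call began, along the tool's axes at that moment; what a row does not reach only later rows make up. A row lasts 1/10 s, in which the tool goes at most 0.05 m and 0.15 rad, less where a joint would pass 70% of its speed; a pose out of reach is approached as far as the arm can. The fingers move at their own pace and stop on an object; force is the grip in N (left out, the last holds). Time passes only in rows, so rows that do not move let the fingers close. The tool returns the time, the measured TCP pose, the force, the opening and the grip force at its end. only (a regular expression) keeps the lines of the reply that match it, lines (a string "A,B") keeps lines A to B, and quiet returns only ok. Input that does not fit is refused with a message, and nothing moves.
- manip.sense(): the state, without advancing time (a new reading comes with each control period).
- manip.snapshot(name): name is "scene" or "side" or "wrist"; returns a dict with "pixels" (480x640x3 uint8, red, green, blue), "range_z" (480x640 float32, m along the optical axis (not along the pixel's ray), 0 where there is no reading), "fov_y" (degrees; the focal length in pixels is half the picture's height over the tangent of half this angle, whatever the lens; pixels are square), "cx", "cy" (the principal point, pixels), "R" (3x3) and "t" (3): a world point X has camera coordinates R X + t; the wrist camera has in their place "hand_eye" (4x4, takes a point from camera to tool coordinates, whose origin is the TCP and whose axes are the flange's). Camera axes: x right, y down, z forward; pixel columns grow to the right and rows downward; lengths in m; the calibration is good to about 2 mm. A picture is of the moment at which its call begins: read the wrist's pose just before it.
- manip.sign_off(): hands the job in; it is judged then, once.
The state is a dict: "t": time; "q": joint angles; "qd": joint speeds; "tau": joint torques, N m; "tcp_pos": TCP position; "tool_rot": TCP orientation; "force": force on the tool from outside, world axes, zero at the start; "ft_torque": the same for the moment, N m; "finger_gap": opening from 0.0 (shut) to 1.0 (fully open); "gripper_force": force on a finger pad.
Only numpy, scipy, OpenCV 4.12 (cv2) and the standard library are available. Lean on these libraries where they do the work, as an engineer would, in place of code of your own. Each camera call takes 0.05 s, during which the arm holds its last target. There are 200 camera calls.

## Working session

There is one attempt and no reset: what is moved stays moved. The work goes in short steps, Python scripts to look and compute and a tool call to move; the robot and the scene stay as the last step left them, time stands still between calls to the robot, and variables do not carry over. Pictures are saved under pics/ and viewed, at most 10 in all, crops included, and the job is handed in when it is done.

```bash
ls; mkdir -p pics
```

Create h.py:
```python
import numpy as np,cv2
from station import manip
def snap(name,fn=None):
    s=manip.sense(); d=manip.snapshot(name)
    if fn: cv2.imwrite('pics/'+fn,d['pixels'][:,:,::-1])
    f=240/np.tan(np.radians(d['fov_y'])/2); z=d['range_z']
    v,u=np.mgrid[:480,:640]
    P=np.stack([(u-d['cx'])*z/f,(v-d['cy'])*z/f,z],-1)
    if 'hand_eye' in d:
        from scipy.spatial.transform import Rotation as Ro
        H=np.array(d['hand_eye']); T=Ro.from_quat(s['tool_rot']).as_matrix()
        P=P@H[:3,:3].T+H[:3,3]; W=P@T.T+np.array(s['tcp_pos'])
    else: W=(P-np.array(d['t']))@np.array(d['R'])
    W[z==0]=np.nan
    return d,W
```

Run:
```python
from h import *
for n in('scene','side'):
    d,W=snap(n,n+'.png'); np.savez('/tmp/'+n,W=W,p=d['pixels'])
s=manip.sense();print(s)
```

```text
pics
station.py
{'t': 0.1, 'q': array([-1.47648745e+00,  5.28403681e-01,  1.43378187e+00,  6.42104455e-06,
        1.18139196e+00, -1.78515154e-01]), 'qd': array([-7.71621376e-04, -2.11377521e-03, -1.53316697e-03, -1.15671299e-03,
        6.06225870e-04, -2.20515319e-05]), 'tau': array([-5.00485676e-04, -4.43305600e+01, -1.78586483e+01, -3.53342321e-04,
        3.86580839e-03, -1.54695687e-05]), 'tcp_pos': array([ 0.16837075, -0.60126829,  0.25241025]), 'tool_rot': array([ 9.90709978e-01,  1.35988068e-01,  4.47382049e-05, -9.91420954e-04]), 'force': array([-0.11893535,  1.19331307, -0.18550628]), 'ft_torque': array([-0.02654869,  0.00238681,  0.01321806]), 'gripper_force': 0.0, 'finger_gap': 0.9994442710538217}
```

View pics/scene.png

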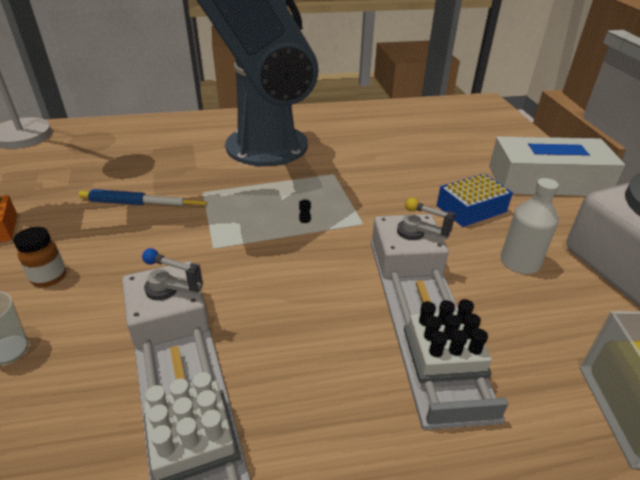

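View pics/side.png

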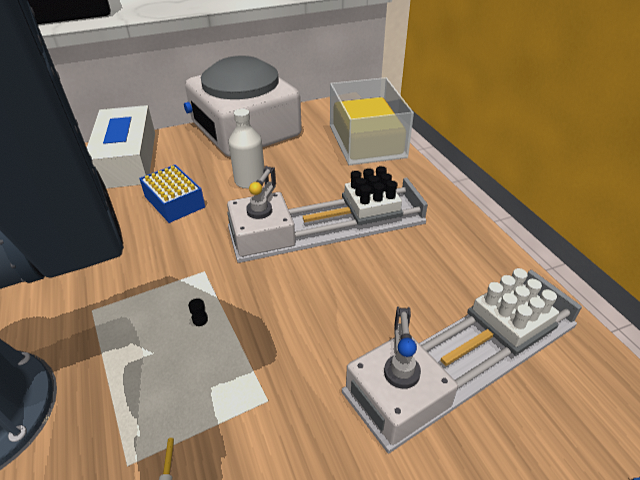

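The scene view shows the black feeder on the right: gearbox at about (410,245), yellow knob at (413,204) and hinge at (447,222). In the side view its knob is at (256,187). The white feeder has the blue knob at (151,256).

Run:
```python
from h import *
for n,box in(('scene',(360,180,520,430)),('side',(215,160,440,265))):
    D=np.load(f'/tmp/{n}.npz');W=D['W'];p=D['p'].astype(int)
    u0,v0,u1,v1=box; W=W[v0:v1,u0:u1];p=p[v0:v1,u0:u1]
    z=W[...,2]
    r,g,b=p[...,0],p[...,1],p[...,2]
    m=(r>150)&(g>100)&(b<70)&(z>.1); 
    k=W[m]; print(n,'knob',m.sum(),np.nanmedian(k,0),np.nanmin(k,0),np.nanmax(k,0))
    t=(abs(z-.07)<.004)&(r>110)&(abs(r-b)<25)
    q=W[t][:,:2].astype(np.float32)
    c=np.median(q,0);q=q[np.linalg.norm(q-c,axis=1)<.085]
    print('top',len(q),cv2.minAreaRect(q))
    v=W[(z>.085)&(z<.102)&(p.max(-1)<60)]; 
    v=v[np.linalg.norm(v[:,:2]-c,axis=1)>.09];print('vials',len(v),v.mean(0) if len(v) else 0)
    a=W[(z>.108)&(~m)&(np.linalg.norm(W[...,:2]-c,axis=-1)<.12)]; 
    print('high',len(a),a.mean(0),a.max(0)); 
    a=a[(a[:,2]>.12)];print('pinish',np.round(a[::max(1,len(a)//25)],3).tolist())
```

```text
scene knob 81 [0.49148353 0.20052975 0.13546688] [0.47992907 0.19328313 0.12965755] [0.49862835 0.21180993 0.13955547]
top 1300 ((0.4975392520427704, 0.20578818023204803), (0.1062566414475441, 0.10041674226522446), 84.96074676513672)
vials 1891 [0.72485319 0.18438439 0.09608733]
high 411 [0.5168105  0.23221899 0.1256292 ] [0.54076174 0.26507767 0.13547294]
pinish [[0.487, 0.214, 0.132], [0.496, 0.211, 0.133], [0.498, 0.214, 0.132], [0.498, 0.209, 0.13], [0.497, 0.197, 0.128], [0.503, 0.217, 0.13], [0.5, 0.202, 0.128], [0.503, 0.223, 0.128], [0.499, 0.202, 0.125], [0.506, 0.222, 0.128], [0.497, 0.202, 0.122], [0.505, 0.221, 0.126], [0.515, 0.239, 0.13], [0.512, 0.228, 0.127], [0.509, 0.225, 0.124], [0.52, 0.242, 0.13], [0.515, 0.233, 0.125], [0.525, 0.251, 0.13], [0.519, 0.236, 0.126], [0.531, 0.253, 0.132], [0.527, 0.243, 0.128], [0.52, 0.24, 0.122], [0.534, 0.256, 0.13], [0.536, 0.255, 0.13], [0.528, 0.263, 0.121], [0.535, 0.248, 0.123], [0.541, 0.254, 0.125]]
side knob 104 [0.48619399 0.1969985  0.1333365 ] [0.47626024 0.19020107 0.12367761] [0.49755856 0.20595186 0.13959882]
top 1
[... 195 characters left out ...]
758] [0.5407802  0.26462744 0.13828738]
pinish [[0.528, 0.265, 0.129], [0.524, 0.258, 0.13], [0.533, 0.25, 0.132], [0.524, 0.254, 0.13], [0.535, 0.25, 0.13], [0.523, 0.251, 0.129], [0.534, 0.248, 0.128], [0.522, 0.246, 0.13], [0.533, 0.243, 0.13], [0.523, 0.242, 0.13], [0.535, 0.245, 0.125], [0.524, 0.241, 0.128], [0.514, 0.239, 0.13], [0.531, 0.245, 0.122], [0.52, 0.235, 0.129], [0.514, 0.232, 0.13], [0.508, 0.225, 0.133], [0.506, 0.224, 0.132], [0.505, 0.223, 0.131], [0.501, 0.221, 0.132], [0.495, 0.221, 0.131], [0.506, 0.221, 0.128], [0.497, 0.214, 0.133], [0.484, 0.208, 0.137], [0.482, 0.206, 0.137], [0.5, 0.208, 0.128], [0.494, 0.193, 0.127], [0.48, 0.198, 0.123], [0.481, 0.194, 0.123]]
```

Add to h.py:
```python
def rel(pts,yaw0=None,p0=None):
    "pts: world x,y,z,yaw -> tool shift rows from present pose (tool down)"
    from scipy.spatial.transform import Rotation as Ro
    s=manip.sense();T=Ro.from_quat(s['tool_rot']).as_matrix(); p=s['tcp_pos'] if p0 is None else np.array(p0)
    y0=np.arctan2(T[1,0],T[0,0])
    for q in pts:
        print(np.round(T.T@(np.array(q[:3])-p),4),round((y0-q[3]+np.pi/2)%np.pi-np.pi/2,3))
```

```bash
python3 -c "
from h import *
rel([(.42,-.25,.27,.93),(.487,.20,.26,.93)],p0=(.168,-.602,.253))"
```

```text
[ 0.3375 -0.2711 -0.0163] -0.657
[ 0.5233 -0.6864 -0.0055] -0.657
```

Units first: shifts go in shares of 75 cm and turns go in shares of 2 rad. So -0.686 m / 0.75 = -0.9147, 0.523 m / 0.75 = 0.6973, -0.657 rad / 2 = -0.3285.

{"api": "drive_effector", "payload": {
  "plan": [
    {"x": 0.4507, "y": -0.3613, "z": -0.0213, "rz": -0.3285, "jaw": 1},
    {"x": 0.4507, "y": -0.3613, "z": -0.0213, "rz": -0.3285, "jaw": 1},
    {"x": 0.4507, "y": -0.3613, "z": -0.0213, "rz": -0.3285, "jaw": 1},
    {"x": 0.4507, "y": -0.3613, "z": -0.0213, "rz": -0.3285, "jaw": 1},
    {"x": 0.4507, "y": -0.3613, "z": -0.0213, "rz": -0.3285, "jaw": 1},
    {"x": 0.4507, "y": -0.3613, "z": -0.0213, "rz": -0.3285, "jaw": 1},
    {"x": 0.4507, "y": -0.3613, "z": -0.0213, "rz": -0.3285, "jaw": 1},
    {"x": 0.6973, "y": -0.9147, "z": -0.008, "rz": -0.3285, "jaw": 1},
    {"x": 0.6973, "y": -0.9147, "z": -0.008, "rz": -0.3285, "jaw": 1},
    {"x": 0.6973, "y": -0.9147, "z": -0.008, "rz": -0.3285, "jaw": 1},
    {"x": 0.6973, "y": -0.9147, "z": -0.008, "rz": -0.3285, "jaw": 1},
    {"x": 0.6973, "y": -0.9147, "z": -0.008, "rz": -0.3285, "jaw": 1},
    {"x": 0.6973, "y": -0.9147, "z": -0.008, "rz": -0.3285, "jaw": 1},
    {"x": 0.6973, "y": -0.9147, "z": -0.008, "rz": -0.3285, "jaw": 1},
    {"x": 0.6973, "y": -0.9147, "z": -0.008, "rz": -0.3285, "jaw": 1},
    {"x": 0.6973, "y": -0.9147, "z": -0.008, "rz": -0.3285, "jaw": 1},
    {"x": 0.6973, "y": -0.9147, "z": -0.008, "rz": -0.3285, "jaw": 1},
    {"x": 0.6973, "y": -0.9147, "z": -0.008, "rz": -0.3285, "jaw": 1},
    {"x": 0.6973, "y": -0.9147, "z": -0.008, "rz": -0.3285, "jaw": 1},
    {"x": 0.6973, "y": -0.9147, "z": -0.008, "rz": -0.3285, "jaw": 1}
  ]
}}

```text
t: 2.1
tcp_pos: [0.4866, 0.2, 0.2588]
tool_rot: [0.893, 0.449, -0.001, 0.0]
force: [-0.6, -0.3, 0.5]
finger_gap: 1.002
gripper_force: 0.0
```

Run:
```python
from h import *
d,W=snap('wrist','w1.png'); p=d['pixels'].astype(int);np.savez('/tmp/w1',W=W,p=p)
r,g,b=p[...,0],p[...,1],p[...,2]
m=(r>150)&(g>100)&(b<70)&(W[...,2]>.1)
k=W[m];print(m.sum(),np.nanmedian(k,0),k.min(0),k.max(0),manip.sense()['q'])
A=np.c_[2*k,np.ones(len(k))];
s=np.linalg.lstsq(A,(k**2).sum(1),rcond=None)[0];print('sphere',s[:3],np.sqrt(s[3]+s[:3]@s[:3]))
```

```text
349 [0.48846646 0.20112916 0.13518739] [0.47988128 0.19194476 0.13179514] [0.49604807 0.20879884 0.13786707] [ 1.76176535e-01  3.88000703e-01  1.67257600e+00 -5.63127500e-04
  1.08265735e+00  8.17050810e-01]
sphere [0.48803047 0.2008849  0.12849058] 0.009092831610828548
```

View pics/w1.png

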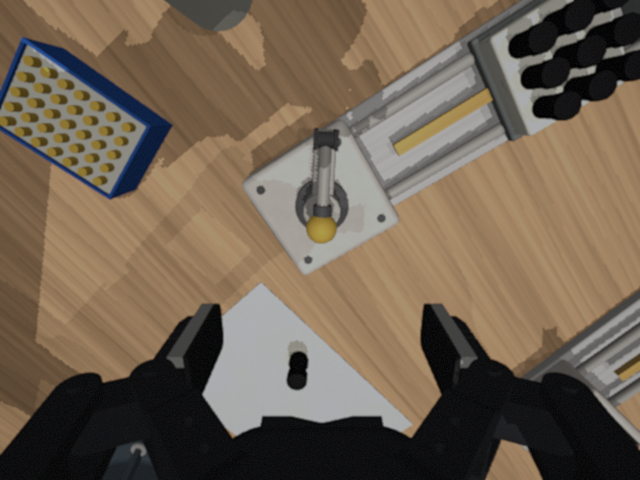

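The wrist view shows the yellow knob at (321,229), the hinge pin block at about (326,138), and the rod nearly parallel to tool x.

Run:
```python
from h import *
D=np.load('/tmp/w1.npz');W=D['W'];p=D['p']
for v in range(132,226,8):
    row=W[v,296:352]; m=row[:,2]>.112
    print(v,np.where(m)[0][[0,-1]]+296 if m.any() else '',np.round(np.nanmean(row[m],0),4), row[m][:,2].max().round(4))
# gearbox top
z=W[...,2];t=(abs(z-.07)<.004);t[:,:230]=0;t[:,415:]=0;t[:110]=0;t[285:]=0
print(cv2.minAreaRect(W[t][:,:2].astype(np.float32)))
h=(abs(z-.098)<.0025);h[:,:290]=0;h[:,355:]=0;h[:180]=0;h[240:]=0
print('hub',h.sum(),np.nanmean(W[h],0))
v=W[(z>.092)&(z<.104)&(p.max(-1)<60)];print(v.mean(0))
```

```text
132 [314 339] [0.5331 0.2549 0.1265] 0.1285
140 [313 338] [0.5293 0.2511 0.1288] 0.1312
148 [313 338] [0.5261 0.2467 0.1272] 0.1291
156 [319 331] [0.5224 0.2426 0.1275] 0.129
164 [319 330] [0.5188 0.2383 0.1277] 0.1294
172 [318 330] [0.5152 0.234  0.1279] 0.1298
180 [318 329] [0.5115 0.2296 0.1279] 0.1299
188 [317 329] [0.5077 0.2251 0.1277] 0.1299
196 [317 328] [0.5039 0.2206 0.1281] 0.1298
204 [314 330] [0.4998 0.2157 0.1266] 0.129
212 [313 331] [0.4967 0.2115 0.1302] 0.1322
220 [308 334] [0.4927 0.2073 0.1314] 0.1339
((0.4915826916694641, 0.20508351922035217), (0.10792121291160583, 0.10806527733802795), 85.0420150756836)
hub 371 [0.49318988 0.20782697 0.09673212]
[0.71507217 0.18579149 0.09653669]
```

```bash
python3 -c "
from h import *
rel([(.488,.201,.129,.871)],p0=(.4867,.2,.259))"
```

```text
[0.0018 0.0005 0.13  ] 0.059
```

To row units: 0.13 m / 0.75 = 0.1733, 0.115 m / 0.75 = 0.1533, 0.06 rad / 2 = 0.03.

{"api": "drive_effector", "payload": {
  "plan": [
    {"x": 0.0027, "z": 0.0667, "rz": 0.03, "jaw": 0.6},
    {"x": 0.0027, "z": 0.12, "rz": 0.03, "jaw": 0.6},
    {"x": 0.0027, "z": 0.1533, "rz": 0.03, "jaw": 0.6},
    {"x": 0.0027, "z": 0.1733, "rz": 0.03, "jaw": 0.6},
    {"x": 0.0027, "z": 0.1733, "rz": 0.03, "jaw": 0.6},
    {"x": 0.0027, "z": 0.1733, "rz": 0.03, "jaw": 0.2},
    {"x": 0.0027, "z": 0.1733, "rz": 0.03, "jaw": 0},
    {"x": 0.0027, "z": 0.1733, "rz": 0.03, "jaw": 0},
    {"x": 0.0027, "z": 0.1733, "rz": 0.03, "jaw": 0},
    {"x": 0.0027, "z": 0.1733, "rz": 0.03, "jaw": 0},
    {"x": 0.0027, "z": 0.1733, "rz": 0.03, "jaw": 0},
    {"x": 0.0027, "z": 0.1733, "rz": 0.03, "jaw": 0}
  ],
  "force": 30
}}

```text
t: 3.35
tcp_pos: [0.4879, 0.2015, 0.1294]
tool_rot: [0.907, 0.421, -0.0, -0.0]
force: [-4.1, 2.7, 0.9]
finger_gap: 0.256
gripper_force: 29.4
```

```bash
python3 -c "
from h import *
snap('side','s2.png')"
```

```text
(no output)
```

View pics/s2.png

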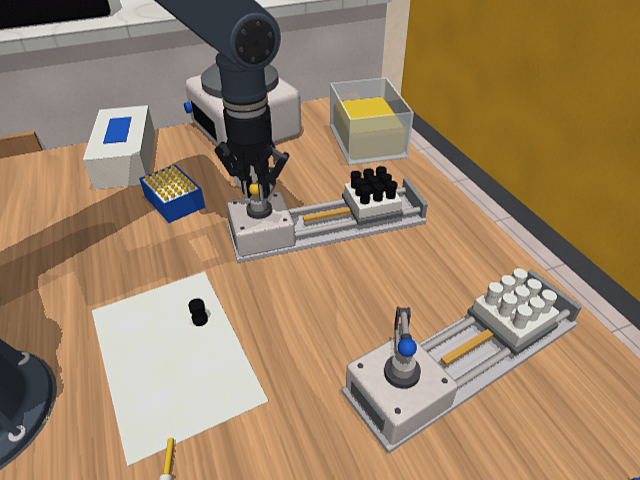

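The side view shows the fingers pinching the yellow knob at about (255,188), with the gap and grip force consistent with the ball. I'll start the fold arc.

To row units: -0.0466 m / 0.75 = -0.0621, -0.0367 m / 0.75 = -0.0489.

{"api": "drive_effector", "payload": {
  "plan": [
    {"x": 0.0004, "z": -0.0087, "jaw": 0},
    {"x": 0.0017, "z": -0.0173, "jaw": 0},
    {"x": 0.004, "z": -0.0253, "jaw": 0},
    {"x": 0.0067, "z": -0.0333, "jaw": 0},
    {"x": 0.0107, "z": -0.0413, "jaw": 0},
    {"x": 0.0153, "z": -0.0489, "jaw": 0},
    {"x": 0.0207, "z": -0.056, "jaw": 0},
    {"x": 0.0267, "z": -0.0621, "jaw": 0},
    {"x": 0.0267, "z": -0.0621, "jaw": 0}
  ],
  "force": 30
}}

```text
t: 4.3
tcp_pos: [0.5008, 0.2169, 0.1769]
tool_rot: [0.907, 0.422, -0.001, -0.0]
force: [-5.1, 1.9, -0.1]
finger_gap: 0.259
gripper_force: 29.6
```

To row units: 0.054 m / 0.75 = 0.072, 0.045 m / 0.75 = 0.06.

{"api": "drive_effector", "payload": {
  "plan": [
    {"x": 0.0067, "z": -0.006, "jaw": 0},
    {"x": 0.0133, "z": -0.0108, "jaw": 0},
    {"x": 0.0207, "z": -0.0149, "jaw": 0},
    {"x": 0.0285, "z": -0.0187, "jaw": 0},
    {"x": 0.0367, "z": -0.0213, "jaw": 0},
    {"x": 0.0453, "z": -0.0232, "jaw": 0},
    {"x": 0.0533, "z": -0.0243, "jaw": 0},
    {"x": 0.06, "z": -0.0245, "jaw": 0},
    {"x": 0.0667, "z": -0.0245, "jaw": 0},
    {"x": 0.072, "z": -0.0245, "jaw": 0},
    {"x": 0.072, "z": -0.0245, "jaw": 0}
  ],
  "force": 30
}}

```text
t: 5.4
tcp_pos: [0.5359, 0.2564, 0.1948]
tool_rot: [0.907, 0.422, -0.002, 0.001]
force: [-6.0, -5.6, 7.8]
finger_gap: 0.259
gripper_force: 30.8
```

Run:
```python
from h import *
for n in('scene','side'):
    d,W=snap(n,n+'3.png')
    p=d['pixels'].astype(int);r,g,b=p[...,0],p[...,1],p[...,2]
    m=(r>130)&(g>90)&(b<70)&(W[...,2]>.15)&(abs(W[...,0]-.53)<.06)&(abs(W[...,1]-.25)<.06)
    print(n,m.sum(),np.nanmedian(W[m],0) if m.any() else '')
    if m.any():
        v,u=np.argwhere(m).mean(0).astype(int)
        c=d['pixels'][v-50:v+70,u-70:u+70,::-1];cv2.imwrite('pics/'+n+'3c.png',cv2.resize(c,None,fx=4,fy=4))
```

```text
scene 4 [0.52879751 0.26027852 0.19476715]
side 99 [0.52810274 0.24527814 0.19645742]
```

View pics/side3c.png

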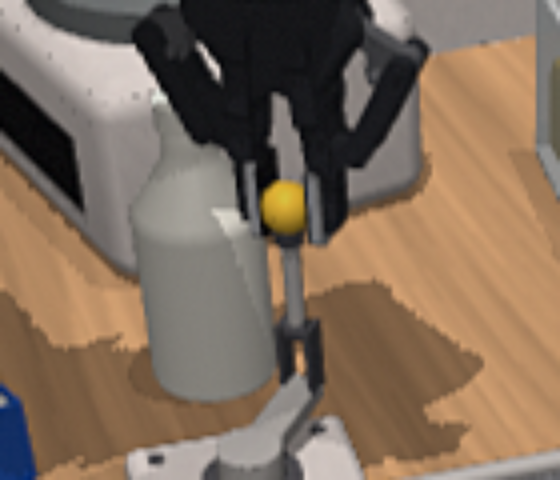

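The crop shows the handle standing straight up from its hinge, with the knob at about (285,208) between the pads, and the force shows it against its stop. The pads are 8 mm outward of the knob, so I'll release, recentre and regrip.

To row units: -0.007 m / 0.75 = -0.0093, 0.001 m / 0.75 = 0.0013.

{"api": "drive_effector", "payload": {
  "plan": [
    {"jaw": 0.5},
    {"jaw": 0.5},
    {"x": -0.0053, "z": 0.0013, "jaw": 0.5},
    {"x": -0.0093, "z": 0.0013, "jaw": 0.5},
    {"x": -0.0093, "z": 0.0013, "jaw": 0.5},
    {"x": -0.0093, "z": 0.0013, "jaw": 0.2},
    {"x": -0.0093, "z": 0.0013, "jaw": 0},
    {"x": -0.0093, "z": 0.0013, "jaw": 0},
    {"x": -0.0093, "z": 0.0013, "jaw": 0},
    {"x": -0.0093, "z": 0.0013, "jaw": 0}
  ],
  "force": 30
}}

```text
t: 6.5
tcp_pos: [0.532, 0.2524, 0.1935]
tool_rot: [0.907, 0.421, 0.0, 0.0]
force: [0.9, -0.4, 0.4]
finger_gap: 0.252
gripper_force: 29.3
```

Run:
```python
from h import *
s=manip.sense();print(s['q'])
A=np.array([.4914,.2049]);a0=.871
p=s['tcp_pos']
pts=[]
for i in range(1,21):
    a=a0-.1*i;r=.062
    pts.append((A[0]+r*np.cos(a),A[1]+r*np.sin(a),.193,.869-.085*i))
rel(pts)
d,W=snap('side')
p=d['pixels'].astype(int);r,g,b=p[...,0],p[...,1],p[...,2]
m=(r>130)&(g>90)&(b<70)&(W[...,2]>.15)&(abs(W[...,0]-.53)<.06)&(abs(W[...,1]-.25)<.06)
print(m.sum(),np.nanmedian(W[m],0))
```

```text
[ 2.53544114e-01  5.52830600e-01  1.58423754e+00 -2.87736300e-04
  1.00380319e+00  9.54651387e-01]
[-0.0008  0.0058  0.0005] 0.086
[-0.0017  0.0119  0.0005] 0.171
[-0.0033  0.0179  0.0005] 0.256
[-0.0054  0.0237  0.0005] 0.341
[-0.0081  0.0293  0.0005] 0.426
[-0.0113  0.0346  0.0005] 0.511
[-0.015   0.0395  0.0005] 0.596
[-0.0193  0.0441  0.0005] 0.681
[-0.0239  0.0482  0.0005] 0.766
[-0.029   0.0518  0.0005] 0.851
[-0.0343  0.0549  0.0005] 0.936
[-0.04    0.0574  0.0005] 1.021
[-0.0459  0.0594  0.0005] 1.106
[-0.0519  0.0607  0.0005] 1.191
[-0.0581  0.0615  0.0005] 1.276
[-0.0643  0.0616  0.0005] 1.361
[-0.0704  0.0611  0.0005] 1.446
[-0.0765  0.06    0.0005] 1.531
[-0.0825  0.0583  0.0005] -1.526
[-0.0882  0.0561  0.0005] -1.441
91 [0.52701629 0.2444404  0.19605507]
```

Fold verified as upright and force-free. Cranking the first half now.

To row units: 0.052 m / 0.75 = 0.0693, 0.048 m / 0.75 = 0.064, 0.851 rad / 2 = 0.4255.

{"api": "drive_effector", "payload": {
  "plan": [
    {"x": -0.0013, "y": 0.008, "rz": 0.043, "jaw": 0},
    {"x": -0.0027, "y": 0.016, "rz": 0.0855, "jaw": 0},
    {"x": -0.004, "y": 0.024, "rz": 0.128, "jaw": 0},
    {"x": -0.0067, "y": 0.032, "rz": 0.1705, "jaw": 0},
    {"x": -0.0107, "y": 0.0387, "rz": 0.213, "jaw": 0},
    {"x": -0.0147, "y": 0.0467, "rz": 0.2555, "jaw": 0},
    {"x": -0.02, "y": 0.0527, "rz": 0.298, "jaw": 0},
    {"x": -0.0253, "y": 0.0587, "rz": 0.3405, "jaw": 0},
    {"x": -0.032, "y": 0.064, "rz": 0.383, "jaw": 0},
    {"x": -0.0387, "y": 0.0693, "rz": 0.4255, "jaw": 0},
    {"x": -0.0387, "y": 0.0693, "rz": 0.4255, "jaw": 0}
  ],
  "force": 30
}}

```text
t: 7.65
tcp_pos: [0.5521, 0.1971, 0.1934]
tool_rot: [1.0, 0.009, -0.001, -0.001]
force: [-1.6, 1.3, 3.0]
finger_gap: 0.258
gripper_force: 29.4
```

Run:
```python
from h import *
s=manip.sense();print(s['q'],s['force'])
A=np.array([.4914,.2049]);a0=-.129
print((s['tcp_pos'][:2]-A), np.hypot(*(s['tcp_pos'][:2]-A)),np.arctan2(*(s['tcp_pos'][:2]-A)[::-1]))
rel([(A[0]+.062*np.cos(a0-.1*i),A[1]+.062*np.sin(a0-.1*i),.193,.018-.085*i) for i in range(1,12)])
d,W=snap('side')
p=d['pixels'].astype(int);r,g,b=p[...,0],p[...,1],p[...,2]
m=(r>130)&(g>90)&(b<70)&(W[...,2]>.15)&(abs(W[...,0]-.53)<.07)&(abs(W[...,1]-.2)<.08)
print(m.sum(),np.nanmedian(W[m],0))
```

```text
[1.51768592e-01 5.50246602e-01 1.59001954e+00 1.56541462e-03
 1.00243635e+00 1.70358003e+00] [-1.57703772  1.33082051  2.9962989 ]
[ 0.06067053 -0.00780636] 0.06117068282155376 -0.1279649636862816
[-0.0004  0.0063  0.0004] 0.085
[-0.0022  0.0122  0.0004] 0.17
[-0.0046  0.0179  0.0004] 0.255
[-0.0076  0.0234  0.0004] 0.34
[-0.0111  0.0285  0.0004] 0.425
[-0.015   0.0332  0.0004] 0.51
[-0.0195  0.0376  0.0004] 0.595
[-0.0243  0.0414  0.0004] 0.68
[-0.0295  0.0448  0.0004] 0.765
[-0.035   0.0476  0.0004] 0.85
[-0.0408  0.0499  0.0004] 0.935
23 [0.54076991 0.19574109 0.19498385]
```

To row units: 0.0477 m / 0.75 = 0.0636, 0.045 m / 0.75 = 0.06, 0.8 rad / 2 = 0.4.

{"api": "drive_effector", "payload": {
  "plan": [
    {"y": 0.008, "rz": 0.0425, "jaw": 0},
    {"x": -0.0027, "y": 0.016, "rz": 0.085, "jaw": 0},
    {"x": -0.0053, "y": 0.024, "rz": 0.1275, "jaw": 0},
    {"x": -0.0093, "y": 0.0313, "rz": 0.17, "jaw": 0},
    {"x": -0.014, "y": 0.038, "rz": 0.2125, "jaw": 0},
    {"x": -0.0193, "y": 0.044, "rz": 0.255, "jaw": 0},
    {"x": -0.0253, "y": 0.05, "rz": 0.2975, "jaw": 0},
    {"x": -0.032, "y": 0.0553, "rz": 0.34, "jaw": 0},
    {"x": -0.0387, "y": 0.06, "rz": 0.38, "jaw": 0},
    {"x": -0.0453, "y": 0.0636, "rz": 0.4, "jaw": 0},
    {"x": -0.0453, "y": 0.0636, "rz": 0.4, "jaw": 0}
  ],
  "force": 30
}}

```text
t: 8.8
tcp_pos: [0.5213, 0.1517, 0.1935]
tool_rot: [0.924, -0.381, 0.001, -0.004]
force: [4.0, 10.9, -2.6]
finger_gap: 0.258
gripper_force: 29.7
```

Run:
```python
from h import *
s=manip.sense();print(s['q'],s['force'])
A=np.array([.4914,.2049])
print((s['tcp_pos'][:2]-A), np.hypot(*(s['tcp_pos'][:2]-A)),np.arctan2(*(s['tcp_pos'][:2]-A)[::-1]))
d,W=snap('side','s4.png')
```

```text
[0.07403177 0.49664014 1.70432269 0.0080262  0.93461781 2.42238855] [ 3.99318758 10.94918151 -2.62114726]
[ 0.02985595 -0.05315664] 0.060967253041687056 -1.0590453491864489
```

View pics/s4.png

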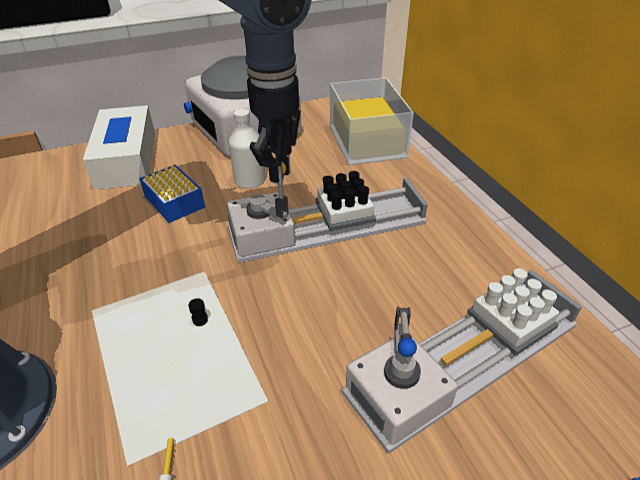

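The side view shows the handle upright at (282,185) and the black rack pulled in. I'll press a little more to confirm it's on the stop.

To row units: 0.006 m / 0.75 = 0.008, 0.003 m / 0.75 = 0.004.

{"api": "drive_effector", "payload": {
  "plan": [
    {"y": 0.004, "jaw": 0},
    {"x": -0.0013, "y": 0.008, "jaw": 0},
    {"x": -0.0013, "y": 0.008, "jaw": 0},
    {"x": -0.0013, "y": 0.008, "jaw": 0}
  ],
  "force": 30
}}

```text
t: 9.25
tcp_pos: [0.5201, 0.1506, 0.1936]
tool_rot: [0.924, -0.382, 0.004, -0.008]
force: [10.8, 18.6, -10.1]
finger_gap: 0.26
gripper_force: 29.9
```

{"api": "drive_effector", "payload": {
  "plan": [
    {"y": -0.0053, "jaw": 0},
    {"x": 0.0013, "y": -0.0093, "jaw": 0},
    {"x": 0.0013, "y": -0.0093, "jaw": 0.6},
    {"x": 0.0013, "y": -0.0093, "jaw": 0.6},
    {"x": 0.0013, "y": -0.0093, "jaw": 0.6},
    {"x": 0.0013, "y": -0.0093, "z": -0.0533, "jaw": 0.6},
    {"x": 0.0013, "y": -0.0093, "z": -0.1067, "jaw": 0.6},
    {"x": 0.0013, "y": -0.0093, "z": -0.16, "jaw": 0.6},
    {"x": 0.0013, "y": -0.0093, "z": -0.16, "jaw": 0.6}
  ]
}}

```text
t: 10.15
tcp_pos: [0.5235, 0.1491, 0.3193]
tool_rot: [0.925, -0.381, 0.006, -0.003]
force: [0.7, -0.3, 0.1]
finger_gap: 0.598
gripper_force: 0.0
```

Run:
```python
from h import *
for n in('scene','side','wrist'):
    d,W=snap(n,n+'5.png')
    p=d['pixels'].astype(int);r,g,b=p[...,0],p[...,1],p[...,2];z=W[...,2]
    near=np.hypot(W[...,0]-.5214,W[...,1]-.1525)
    m=(r>130)&(g>90)&(b<70)&(z>.15)&(near<.06);k=W[m]
    if len(k)>10:
        s=np.linalg.lstsq(np.c_[2*k,np.ones(len(k))],(k**2).sum(1),rcond=None)[0]
        print(n,m.sum(),'knob',np.median(k,0),s[:3],k.max(0))
    q=(z>.112)&(z<.135)&(near<.03);print(' pin',q.sum(),np.nanmean(W[q],0))
    q=(z>.145)&(z<.172)&(near<.03);print(' rod',q.sum(),np.nanmean(W[q],0))
    v=W[(z>.092)&(z<.104)&(p.max(-1)<60)&(W[...,0]>.58)&(W[...,1]>.1)];print(' vials',v.mean(0))
    if n=='side': cv2.imwrite('pics/side5c.png',cv2.resize(d['pixels'][140:270,200:440,::-1],None,fx=3,fy=3))
    if n=='scene':c=cv2.resize(d['pixels'][170:430,340:540,::-1],None,fx=2,fy=2);cv2.imwrite('pics/scene5c.png',c)
```

```text
scene 105 knob [0.52666807 0.15116282 0.19708703] [0.52132552 0.15474774 0.19183827] [0.53233775 0.16628825 0.20235307]
 pin 151 [0.52402759 0.15492618 0.12348409]
 rod 78 [0.52357404 0.15454945 0.15807895]
 vials [0.66610441 0.19032913 0.09741442]
side 118 knob [0.51837705 0.14734379 0.19611034] [0.52036843 0.15301016 0.19227252] [0.53110806 0.15767891 0.20313865]
 pin 128 [0.51947314 0.15148156 0.12381164]
 rod 65 [0.51992284 0.15206733 0.15866201]
 vials [0.65957709 0.18760279 0.09773699]
wrist 377 knob [0.52394225 0.149953   0.19712517] [0.52122513 0.15179952 0.19015237] [0.5319415  0.15918474 0.20249895]
 pin 223 [0.52240337 0.15079548 0.12635052]
 rod 54 [0.52316374 0.14989303 0.15233007]
 vials [0.66258868 0.18783776 0.09669892]
```

View pics/side5c.png

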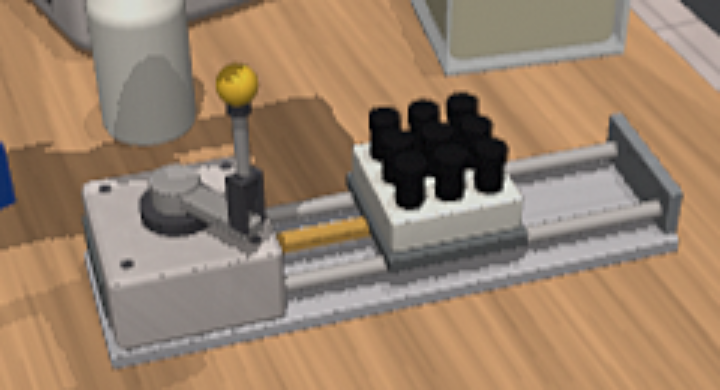

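View pics/scene5c.png

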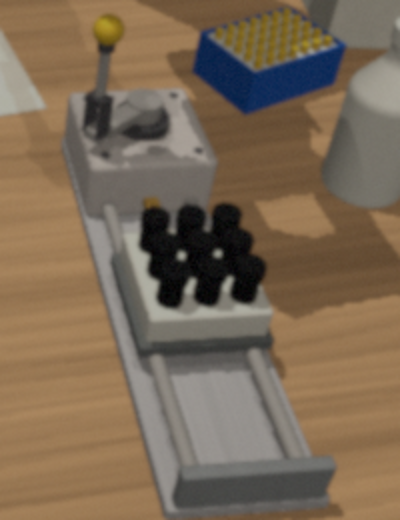

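The handle stands upright (knob centre 0.19 m over the pin). The rack came forward by about 57 mm, which is 1.9 rad and matches the stop, and the gripper is clear.

```bash
python3 -c "
from station import manip
print(manip.sign_off())"
```

```text
the job is handed in; nothing more can be done
None
```

Job handed in: I folded the black feeder's handle upright, then cranked it clockwise to its stop (rack about 57 mm forward), let go with the handle standing, and did not touch the white feeder.

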